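Empty and nest the parts bowls

ROBOT

A 7-joint arm with a two-finger parallel gripper is mounted at the origin on the work surface. World frame = base frame: x ahead of the robot, y to its left, z up, the work surface at z = 0. Lengths are in m, angles in rad, forces in N, time in s.
With the tool pointing down it reaches from about 0.425 to 0.875 m from the base axis. Payload 8.4 kg.
Tool frame: the origin (TCP) lies on the centre line of the jaws, within the pads' length; the fingertips stand 8 mm ahead of it and the grasp point (between the pads) lies 11 mm behind it; z points along the fingers, y is the direction in which the jaws open and shut (so a half turn about z gives the same grasp; the last joint's range is limited). The gripper opens to 87 mm and grips with 3 to 60 N. Pads are 19 mm wide; open, the fingers measure 117 mm over their backs; the gripper's body (75 mm by 190 mm) begins 51 mm behind the grasp point.
Start: joints at [1.109, 0.333, 0.04, 1.465, -0.013, 1.343, -0.059], TCP at [0.231, -0.608, 0.231] pointing down, gripper open.
Joint ranges: [-2.58, 2.58], [-0.38, 2.09], [-1.3, 1.39], [0.25, 2.4], [-1.5, 4.64], [0.08, 2.09], [-2.65, 2.65]. Speed limits (rad/s): [2.22, 2.22, 2.79, 2.79, 3.14, 3.14, 3.14].

INTERFACE

Orientations are given as a unit quaternion [w, x, y, z].
In Python, from workcell import status, optics, bot gives the robot as it stands. The module is installed in compiled form; this text tells all that it offers.
- The arm moves only by the tool send_rows, never from a script. Its arguments are lists of equal length, an entry for each row: "translation": the shift along the world's x, y, z normalised to -1 to 1, where 1 is 20 mm, a list of three; "twist": the turn, a rotation vector about the world's x, y, z normalised to -1 to 1, where 1 is 45 degrees, a list of three. In form: {"translation": [[dx, dy, dz], ...], "twist": [[wx, wy, wz], ...]}. A call has 1 to 20 rows; each row shifts and turns the commanded pose from where the row before left it; what a row does not reach is not made up. A row lasts 1/10 s, in which the tool goes at most 50 mm and 8.59 degrees, less where a joint would pass 70% of its speed; a pose out of reach is approached as far as the arm can. A call with a number of a shift or a turn outside -1 to 1 is refused whole. A call with a gripper value outside its range is refused whole. "gripper" is the opening, from 0 (shut) to 1 (fully open), set as the call begins (left out, the last holds). The fingers move at their own pace and stop on an object; the grip force is fixed at half the most. Time passes only in rows, so rows that do not move let the fingers close. It gives the time, the measured TCP pose, the force and the opening at its end, in the units of the state.
- status.observe(): the state, without advancing time (a new reading comes with each control period).
- optics.camera(name): name is "side" or "top" or "wrist"; returns (picture, depth): 420x560x3 uint8, blue, green, red; 420x560 float32, m along the optical axis (not along the pixel's ray), 0 where there is no reading.
- optics.calibration(name): a dict with "camera_matrix" (3x3 intrinsics, pixels), "pose" (4x4, takes a point from camera to world coordinates). Camera axes: x right, y up, looking along -z (the intrinsics and any distortion apply to the point x, -y, -z); pixel columns grow to the right and rows downward; lengths in m; the calibration is good to about 2 mm. A picture is of the moment at which its call begins: read the wrist's pose just before it. calibration takes no time and is no camera call; for the wrist camera it gives the pose at the moment of the call.
- bot.finish_job(): hands the job in, once; it reports no verdict.
The state is a dict: "time_s": time; "joints": joint angles; "qvel": joint speeds; "effort": joint torques, N m; "tcp_pos": TCP position; "tool_rot": TCP orientation; "force": force on the tool from outside, world axes, zero at the start; "wrist_torque": the same for the moment, N m; "opening": opening from 0.0 (shut) to 1.0 (fully open).
Only numpy, scipy, OpenCV 4.12 (cv2) and the standard library are available. Lean on these libraries where they do the work, as an engineer would, in place of code of your own. Each camera call takes 0.05 s, during which the arm holds its last target.

TASK

The repair is done: take the gear case out of the widest steel parts bowl and lay it on the black rubber mat. Then nest the empty bowls from largest to smallest, one at a time: first lower the middle bowl into the widest one, then the narrowest into the middle one, each standing upright and fully down. Set the bowls down rather than dropping them, and leave everything else on the bench where it is.

Things in the scene. Friction and masses are not known exactly. Their poses are not given: they have to be found in the camera images.
- large_c (a point): centre (half-way up its axis) of the widest and lowest round open steel bowl: straight sides, 45 mm high, 150 mm outside, 142 mm inside diameter, floor 5 mm thick; the top 24 mm is a black rubber rim 9 mm thick, 160 mm across, to pinch from above anywhere. About 0.6 kg; holds the gear case at first. z is up.
- medium_c (a point): centre (half-way up its axis) of the middle round open steel bowl: straight sides, 70 mm high, 124 mm outside, 116 mm inside diameter, floor 5 mm thick; the top 24 mm is a black rubber rim 9 mm thick, 134 mm across, to pinch from above anywhere. About 0.25 kg, empty. Seated in the next wider bowl, its centre is 17.5 mm above that one's and its rim 30 mm. z is up.
- small_c (a point): centre (half-way up its axis) of the narrowest and tallest round open steel bowl: straight sides, 95 mm high, 98 mm outside, 90 mm inside diameter, floor 5 mm thick; the top 24 mm is a black rubber rim 9 mm thick, 108 mm across, to pinch from above anywhere. About 0.2 kg, empty. Seated in the next wider bowl, its centre is 17.5 mm above that one's and its rim 30 mm. z is up.
- gearcase_c (a point): centre of the body of an aluminium gear case, a rounded block 64 mm long (x), 40 mm wide (y), 38 mm high (z), with a steel shaft stub (16 mm diameter) standing 18 mm out of its +x end; about 0.2 kg; three dark bars on its top. It starts upright on the floor of the largest bowl; grip it across its 40 mm width.
- mat: thin black rubber mat fixed on the bench, 100 mm (x) by 180 mm (y), 4 mm thick; origin at the centre of its underside
- jar: bystander: white jar, 60 mm diameter, 75 mm high, origin under its centre
- spool: bystander: metal spool, 56 mm diameter, 45 mm high, origin under its centre
- stator: bystander: dark steel ring, 56 mm diameter, 45 mm high, origin under its centre
- driver: bystander: screwdriver lying on the bench along its x axis
- wrench: bystander: wrench lying on the bench along its x axis
- can: bystander: plain white spray can, 64 mm diameter, 190 mm high, origin under its centre
- battery: bystander: black tool battery pack, 75 x 100 x 61 mm, origin under its centre
Not all that is in view belongs to the job. Leave any blue or red look-alike of the part that bears gearcase_c alone.

How it is judged:
On the way, in this order (a step that is already met when the one before it is completed fails the run):
1. the gear case lies released on the mat (x of gearcase_c in the frame of mat between -0.05 and 0.05 m and y of gearcase_c in the frame of mat between -0.09 and 0.09 m and contact force between gearcase and mat above 0.2 N and contact force between the fingers and gearcase below 0.05 N), for 0.2 s.
2. the middle bowl stands fully down in the widest bowl, released (horizontal distance between medium_c and large_c below 0.014 m and z of medium_c in the frame of large_c between 0.0125 and 0.0225 m and angle between each of medium_c, large_c's own z axis and vertical below 0.08 rad and contact force between the fingers and medium below 0.05 N), for 0.2 s.
3. the narrowest bowl stands fully down in the middle bowl, released (horizontal distance between small_c and medium_c below 0.014 m and z of small_c in the frame of medium_c between 0.0125 and 0.0225 m and angle between each of small_c, medium_c's own z axis and vertical below 0.08 rad and contact force between the fingers and small below 0.05 N), for 0.2 s.
At the end, for the whole second after the job is handed in: Gear case resting with its centre over the mat; middle bowl in the widest, narrowest in the middle: axes within 14 mm, centre heights 12.5 to 22.5 mm apart, tilts under 0.08 rad; the widest bowl on the bench; all released and slower than 0.02 m/s (all of step 1 and all of step 3 and horizontal distance between medium_c and large_c below 0.014 m and z of medium_c in the frame of large_c between 0.0125 and 0.0225 m and angle between large_c's own z axis and vertical below 0.08 rad and contact force between the fingers and medium below 0.05 N and contact force between the fingers and large below 0.05 N and height (world z) of large_c below 0.03 m and linear speed of each of large, medium, small, gearcase below 0.02 m/s); the robot touches nothing.
It fails at once if a bowl is dropped into the next one (faster than 0.6 m/s at its mouth) ((horizontal distance between medium_c and large_c below 0.03 m and z of medium_c in the frame of large_c below 0.06 m and linear speed of medium above 0.6 m/s) or (horizontal distance between small_c and medium_c below 0.03 m and z of small_c in the frame of medium_c below 0.06 m and linear speed of small above 0.6 m/s)).
It fails at once if another thing on the bench is moved more than 30 mm (distance of any of jar, spool, stator, driver, wrench, can, battery from where it was at the start of the episode above 0.03 m).
It also fails if it takes over 72 s, if anything falls off the work surface, if the arm or the gripper's body presses on something with over 40 N, if the wrist force passes 120 N, or if a joint passes its speed limit or range.

## Working session

There is one attempt and no reset: what is moved stays moved. The work goes in short steps, Python scripts to look and compute and a tool call to move; the robot and the scene stay as the last step left them, time stands still between calls to the robot, and variables do not carry over. Pictures are saved under pics/ and viewed, and the job is handed in when it is done.

Besides the shell and the picture viewer there is one more tool, called after ">>>" as a command line: name --argument value ..., lists and objects as JSON in quotes. send_rows: Moves the arm, as the interface text tells. Its arguments: {"type":"object","properties":{"translation":{"type":"array"},"twist":{"type":"array"},"gripper":{"type":"number"}},"required":["translation","twist"]}

```bash
mkdir -p pics; ls; python3 - <<'E'
from workcell import status, optics
import cv2,numpy as np
s=status.observe(); print({k:np.round(v,3) for k,v in s.items()})
for n in ["top","side"]:
    p,d=optics.camera(n); cv2.imwrite(f"pics/{n}0.png",p); np.save(f"pics/{n}0.npy",d)
    c=optics.calibration(n); print(n,np.round(c["camera_matrix"],1).tolist(),np.round(c["pose"],3).tolist(), c.keys())
E
```

```text
pics
{'time_s': np.float64(0.0), 'joints': array([ 1.109,  0.334,  0.04 ,  1.466, -0.013,  1.343, -0.058]), 'qvel': array([-0.001, -0.001, -0.002, -0.001, -0.   ,  0.001,  0.   ]), 'effort': array([-0.0000e+00, -6.5636e+01,  1.3350e+00, -4.0379e+01, -6.0000e-02,
        4.5000e-02,  0.0000e+00]), 'tcp_pos': array([ 0.23 , -0.607,  0.23 ]), 'tool_rot': array([-0.001,  0.984,  0.18 , -0.   ]), 'force': array([ 0.271, -0.192, -0.161]), 'wrist_torque': array([-0.002,  0.038,  0.033]), 'opening': np.float64(0.997)}
top [[463.0, 0.0, 277.9], [0.0, 463.0, 206.8], [0.0, 0.0, 1.0]] [[-0.025, 0.994, -0.108, 0.381], [-1.0, -0.025, 0.001, -0.003], [-0.002, 0.108, 0.994, 1.538], [0.0, 0.0, 0.0, 1.0]] dict_keys(['camera_matrix', 'pose'])
side [[523.2, 0.0, 276.1], [0.0, 523.2, 205.5], [0.0, 0.0, 1.0]] [[-0.996, 0.058, -0.069, 0.459], [-0.09, -0.539, 0.837, 1.189], [0.011, 0.84, 0.542, 0.815], [0.0, 0.0, 0.0, 1.0]] dict_keys(['camera_matrix', 'pose'])
```

View pics/top0.png

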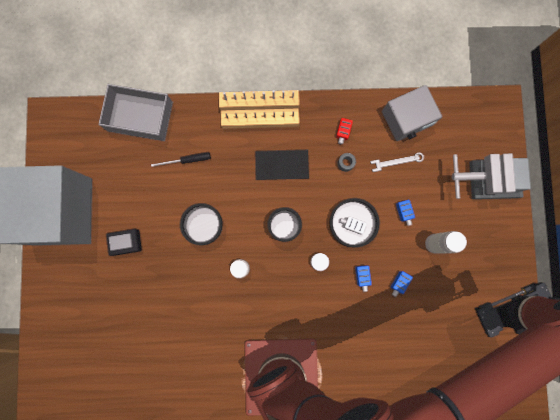

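View pics/side0.png

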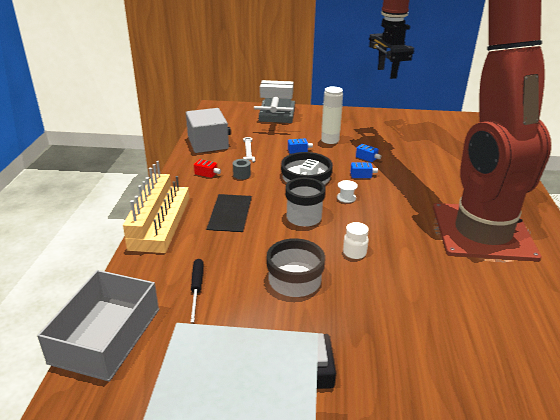

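```bash
cat > h.py <<'E'
from workcell import status, optics
import cv2,numpy as np
from scipy.optimize import least_squares
def cloud(n,d,c=None):
    c=c or optics.calibration(n); K=np.array(c["camera_matrix"]);T=np.array(c["pose"])
    v,u=np.mgrid[:d.shape[0],:d.shape[1]]
    P=np.stack([(u-K[0,2])/K[0,0]*d,-(v-K[1,2])/K[1,1]*d,-d],-1)
    W=P@T[:3,:3].T+T[:3,3]; W[d<=0]=np.nan
    return W
def pix2z(n,u,v,z,c=None):
    c=c or optics.calibration(n); K=np.array(c["camera_matrix"]);T=np.array(c["pose"])
    r=T[:3,:3]@np.array([(u-K[0,2])/K[0,0],-(v-K[1,2])/K[1,1],-1.])
    return T[:3,3]+r*(z-T[2,3])/r[2]
def w2pix(n,p,c=None):
    c=c or optics.calibration(n); K=np.array(c["camera_matrix"]);T=np.array(c["pose"])
    q=T[:3,:3].T@(np.asarray(p)-T[:3,3]); return K[0,0]*q[0]/-q[2]+K[0,2], K[1,1]*-q[1]/-q[2]+K[1,2]
E
python3 - <<'E'
from h import *
d=np.load("pics/top0.npy");W=cloud("top",d);im=cv2.imread("pics/top0.png")
for nm,(u,v) in dict(large=(354,223),small=(284,225),medium=(202,224),mat=(282,165),jar=(240,268),spool=(320,261),can=(456,242),stator=(347,161),bench=(300,300),wrench=(395,162)).items():
    print(nm,np.round(W[v,u],3))
for nm,u,v,h,R in [("large",354,223,.045,.08),("small",284,225,.095,.054),("medium",202,224,.07,.067)]:
    c0=W[v,u,:2]
    m=(np.hypot(W[...,0]-c0[0],W[...,1]-c0[1])<R+.02)&(abs(W[...,2]-h)<.012)&(im.max(-1)<75)
    X=W[m]; 
    r=np.hypot(*(X[:,:2]-c0).T)
    f=least_squares(lambda p:np.hypot(X[:,0]-p[0],X[:,1]-p[1])-(R-.0045),c0,loss="soft_l1",f_scale=.003)
    rr=np.hypot(X[:,0]-f.x[0],X[:,1]-f.x[1])
    print(nm,m.sum(),np.round(f.x,4),np.round(np.percentile(rr,[2,50,98]),4),np.round(np.median(X[:,2]),4))
cv2.imwrite("pics/crop_top.png",cv2.resize(im[140:300,180:460],None,fx=2.85,fy=2.85,interpolation=cv2.INTER_CUBIC))
m=(im.max(-1)<40);n,l,st,ce=cv2.connectedComponentsWithStats(m.astype(np.uint8))
k=l[165,282];print("mat",st[k],ce[k],pix2z("top",*ce[k],.004))
E
```

```text
large [ 0.484 -0.249  0.045]
small [ 0.486 -0.023  0.002]
medium [0.496 0.25  0.   ]
mat [ 0.688 -0.022  0.004]
jar [0.349 0.119 0.073]
spool [ 0.365 -0.134  0.048]
can [ 0.411 -0.516  0.198]
stator [ 0.697 -0.241  0.001]
bench [ 0.239 -0.069 -0.004]
wrench [ 0.687 -0.401  0.01 ]
large 391 [ 0.4861 -0.2483] [0.0712 0.0757 0.0802] 0.0444
small 239 [ 0.4821 -0.0219] [0.046  0.0499 0.0536] 0.0947
medium 299 [0.4917 0.2422] [0.0586 0.0625 0.0662] 0.0692
mat [     0      0    560    420 231649] [276.29638807 208.96305618] [0.53979599 0.00112597 0.004     ]
```

View pics/crop_top.png

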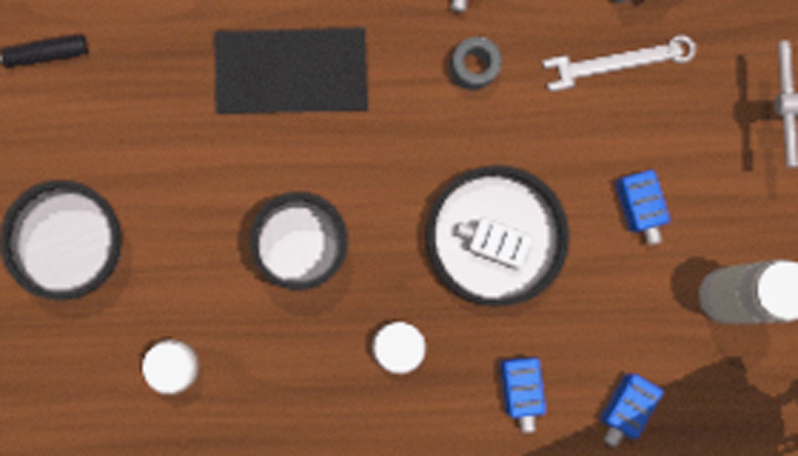

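>>> send_rows --translation '[[0.7,1,0],[0.7,1,0],[0.7,1,0],[0.7,1,0],[0.7,1,0],[0.7,1,0],[0.7,1,0],[0.7,1,0],[0.7,1,0],[0.7,1,0],[0.7,1,0],[0.7,1,0],[0.7,1,0],[0.7,1,0],[0.7,1,0],[0.7,1,0],[0.7,1,0],[0.7,1,0],[0,0,0]]' --twist '[[0,0,0.065],[0,0,0.065],[0,0,0.065],[0,0,0.065],[0,0,0.065],[0,0,0.065],[0,0,0.065],[0,0,0.065],[0,0,0.065],[0,0,0.065],[0,0,0.065],[0,0,0.065],[0,0,0.065],[0,0,0.065],[0,0,0.065],[0,0,0.065],[0,0,0.065],[0,0,0.065],[0,0,0]]' --gripper 0.65

```text
time_s: 2.0
tcp_pos: [0.4853, -0.2433, 0.2306]
tool_rot: [-0.0, 0.799, 0.601, 0.001]
force: [-0.6, 0.1, 0.6]
opening: 0.651
```

```bash
python3 - <<'E'
from h import *
s=status.observe(); print(s["time_s"],np.round(s["tcp_pos"],4),np.round(s["tool_rot"],4),np.round(s["joints"],2),s["opening"])
c=optics.calibration("wrist"); p,d=optics.camera("wrist"); cv2.imwrite("pics/w1.png",p); np.save("pics/w1.npy",d)
np.savez("pics/w1c.npz",**c); print(np.round(c["pose"],3).tolist())
E
```

```text
2.0 [ 0.4853 -0.2433  0.2306] [-3.000e-04  7.989e-01  6.014e-01  8.000e-04] [ 0.7   0.14 -0.35  1.71  0.05  1.3   0.06] 0.6511723073516327
[[0.961, 0.263, 0.083, 0.509], [-0.276, 0.916, 0.292, -0.162], [0.001, -0.304, 0.953, 0.385], [0.0, 0.0, 0.0, 1.0]]
```

View pics/w1.png

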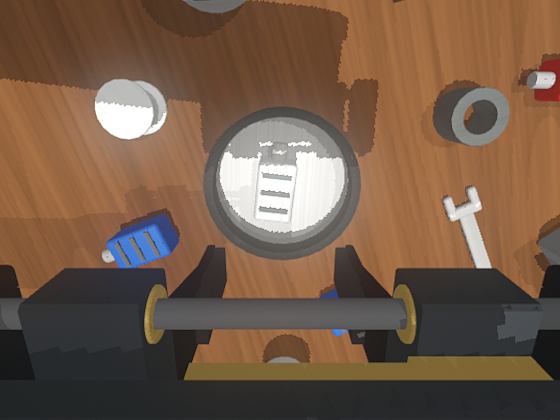

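```bash
python3 - <<'E'
from h import *
im=cv2.imread("pics/w1.png"); cv2.imwrite("pics/w1crop.png",cv2.resize(im[100:260,200:365],None,fx=3.7,fy=3.7,interpolation=cv2.INTER_CUBIC))
d=np.load("pics/w1.npy"); z=np.load("pics/w1c.npz"); W=cloud("wrist",d,z)
c0=np.array([.486,-.249])
m=(np.hypot(W[...,0]-c0[0],W[...,1]-c0[1])<.066)&(W[...,2]>.035)&(W[...,2]<.055)
X=W[m]; r=cv2.minAreaRect((X[:,:2]*1000).astype(np.float32)); print(m.sum(),np.median(X[:,2]),r)
m2=(np.hypot(W[...,0]-c0[0],W[...,1]-c0[1])<.1)&(abs(W[...,2]-.045)<.006)&(np.hypot(W[...,0]-c0[0],W[...,1]-c0[1])>.064)
Y=W[m2];f=least_squares(lambda p:np.hypot(Y[:,0]-p[0],Y[:,1]-p[1])-.0755,c0,loss="soft_l1",f_scale=.003);print(f.x,m2.sum())
E
```

```text
2273 0.04294581016303217 ((477.1011657714844, -253.542236328125), (63.87373733520508, 39.93192672729492), 67.50680541992188)
[ 0.48561524 -0.24983657] 4490
```

View pics/w1crop.png

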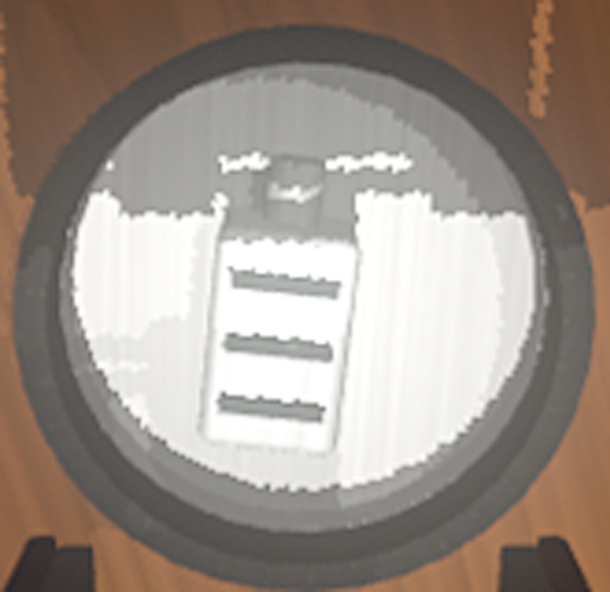

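>>> send_rows --translation '[[-0.41,-0.51,-0.5],[0,0,-1],[0,0,-1],[0,0,-1],[0,0,-1],[0,0,-1],[0,0,-1],[0,0,-1],[0,0,-1],[0,0,-1],[0,0,-0.5],[0,0,-0.5],[0,0,0]]' --twist '[[0,0,-0.142],[0,0,0],[0,0,0],[0,0,0],[0,0,0],[0,0,0],[0,0,0],[0,0,0],[0,0,0],[0,0,0],[0,0,0],[0,0,0],[0,0,0]]'

```text
time_s: 3.35
tcp_pos: [0.4739, -0.2578, 0.0196]
tool_rot: [-0.001, 0.834, 0.552, -0.0]
force: [-0.6, -0.2, -0.5]
opening: 0.647
```

>>> send_rows --translation '[[0.16,0.21,0],[0,0,0]]' --twist '[[0,0,0],[0,0,0]]'

```text
time_s: 3.55
tcp_pos: [0.4788, -0.2532, 0.0215]
tool_rot: [0.001, 0.833, 0.553, 0.001]
force: [0.8, -0.0, 0.1]
opening: 0.65
```

>>> send_rows --translation '[[0,0,0],[0,0,0],[0,0,0],[0,0,0],[0,0,0],[0,0,0]]' --twist '[[0,0,0],[0,0,0],[0,0,0],[0,0,0],[0,0,0],[0,0,0]]' --gripper 0

```text
time_s: 4.15
tcp_pos: [0.4777, -0.2539, 0.0208]
tool_rot: [0.0, 0.834, 0.552, -0.0]
force: [-2.3, 1.8, 5.2]
opening: 0.455
```

>>> send_rows --translation '[[0,0,0.3],[0,0,0.7],[0,0,1],[0,0,1],[0,0,1],[0,0,1],[0.87,0.96,0],[0.87,0.96,0],[0.87,0.96,0],[0.87,0.96,0],[0.87,0.96,0],[0.87,0.96,0],[0.87,0.96,0],[0.87,0.96,0],[0.87,0.96,0],[0.87,0.96,0],[0.87,0.96,0],[0.87,0.96,0],[0,0,0],[0,0,0]]' --twist '[[0,0,0],[0,0,0],[0,0,0],[0,0,0],[0,0,0],[0,0,0],[0,0,0],[0,0,0],[0,0,0],[0,0,0],[0,0,0],[0,0,0],[0,0,0],[0,0,0],[0,0,0],[0,0,0],[0,0,0],[0,0,0],[0,0,0],[0,0,0]]'

```text
time_s: 6.15
tcp_pos: [0.6864, -0.0227, 0.121]
tool_rot: [-0.0, 0.833, 0.553, -0.0]
force: [0.3, -1.0, -1.8]
opening: 0.455
```

>>> send_rows --translation '[[0,0,-1],[0,0,-1],[0,0,-1],[0,0,-0.8],[0,0,-0.4],[0,0,-0.3],[0,0,0]]' --twist '[[0,0,0],[0,0,0],[0,0,0],[0,0,0],[0,0,0],[0,0,0],[0,0,0]]'

```text
time_s: 6.85
tcp_pos: [0.6862, -0.0235, 0.0303]
tool_rot: [-0.0, 0.834, 0.552, -0.0]
force: [0.8, -0.1, -0.9]
opening: 0.453
```

```bash
python3 - <<'E'
from h import *
s=status.observe(); print(s["time_s"],np.round(s["tcp_pos"],4),s["force"],s["opening"])
p,d=optics.camera("top"); cv2.imwrite("pics/t2.png",cv2.resize(p[110:290,180:460],None,fx=2.8,fy=2.8))
p,d=optics.camera("side"); cv2.imwrite("pics/s2.png",cv2.resize(p[120:280,180:380],None,fx=3.7,fy=3.7))
E
```

```text
6.85 [ 0.6862 -0.0235  0.0303] [ 0.81514484 -0.07568558 -0.87832289] 0.4527487639461726
```

View pics/s2.png

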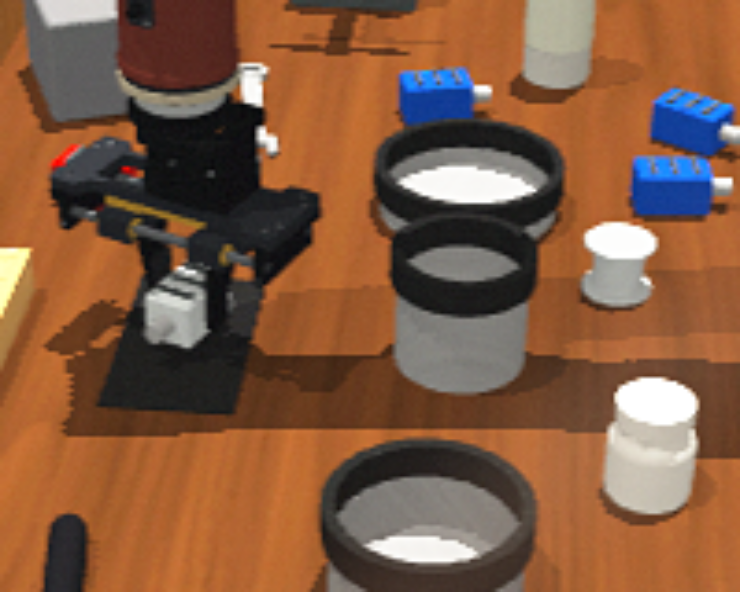

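>>> send_rows --translation '[[0,0,-0.3],[0,0,-0.2],[0,0,-0.05],[0,0,0]]' --twist '[[0,0,0],[0,0,0],[0,0,0],[0,0,0]]'

```text
time_s: 7.35
tcp_pos: [0.6866, -0.0232, 0.0199]
tool_rot: [0.0, 0.834, 0.552, 0.0]
force: [-1.1, -0.7, 2.2]
opening: 0.459
```

>>> send_rows --translation '[[0,0,0],[0,0,0],[0,0,0],[0,0,0],[0,0,0.5],[0,0,1],[0,0,1],[0,0,1],[0,0,1],[0,0,1],[0,0,1]]' --twist '[[0,0,0],[0,0,0],[0,0,0],[0,0,0],[0,0,0],[0,0,0],[0,0,0],[0,0,0],[0,0,0],[0,0,0],[0,0,0]]' --gripper 0.65

```text
time_s: 8.45
tcp_pos: [0.6865, -0.0232, 0.1513]
tool_rot: [0.0, 0.834, 0.552, 0.0]
force: [-0.3, -0.1, 0.3]
opening: 0.649
```

```bash
python3 - <<'E'
from h import *
s=status.observe(); print(s["time_s"],np.round(s["tcp_pos"],4),s["force"],s["opening"])
p,d=optics.camera("side"); cv2.imwrite("pics/s3.png",cv2.resize(p[120:280,180:380],None,fx=3.7,fy=3.7))
E
```

```text
8.45 [ 0.6865 -0.0232  0.1513] [-0.30521513 -0.12447328  0.328425  ] 0.6485508489140039
```

View pics/s3.png

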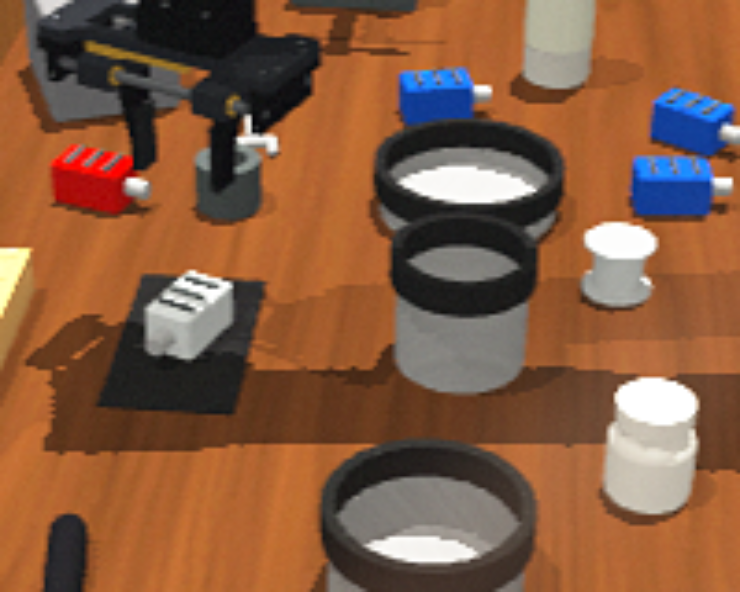

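>>> send_rows --translation '[[-0.47,0.95,0.15],[-0.47,0.95,0.15],[-0.47,0.95,0.15],[-0.47,0.95,0.15],[-0.47,0.95,0.15],[-0.47,0.95,0.15],[-0.47,0.95,0.15],[-0.47,0.95,0.15],[-0.47,0.95,0.15],[-0.47,0.95,0.15],[-0.47,0.95,0.15],[-0.47,0.95,0.15],[-0.47,0.95,0.15],[-0.47,0.95,0.15],[0,0,0],[0,0,0],[0,0,0]]' --twist '[[0,0,0.0365],[0,0,0.0365],[0,0,0.0365],[0,0,0.0365],[0,0,0.0365],[0,0,0.0365],[0,0,0.0365],[0,0,0.0365],[0,0,0.0365],[0,0,0.0365],[0,0,0.0365],[0,0,0.0365],[0,0,0.0365],[0,0,0.0365],[0,0,0],[0,0,0],[0,0,0]]' --gripper 0.4

```text
time_s: 10.2
tcp_pos: [0.5553, 0.2418, 0.1913]
tool_rot: [0.0, 0.707, 0.707, -0.0]
force: [0.0, 0.5, -0.1]
opening: 0.395
```

```bash
cat > wf.py <<'E'
import sys
from h import *
tag=sys.argv[1]; R=float(sys.argv[2]); h=float(sys.argv[3]); c0=np.array([float(sys.argv[4]),float(sys.argv[5])])
s=status.observe(); q=s["tool_rot"]; print(s["time_s"],np.round(s["tcp_pos"],4),"jaw yaw",2*np.degrees(np.arctan2(q[2],q[1]))-90,s["opening"])
c=optics.calibration("wrist"); im,d=optics.camera("wrist"); cv2.imwrite(f"pics/{tag}.png",im)
W=cloud("wrist",d,c)
r=np.hypot(W[...,0]-c0[0],W[...,1]-c0[1])
m=(abs(r-R)<.014)&(abs(W[...,2]-h)<.005); Y=W[m]
f=least_squares(lambda p:np.hypot(Y[:,0]-p[0],Y[:,1]-p[1])-R,c0,loss="soft_l1",f_scale=.003)
rr=np.hypot(Y[:,0]-f.x[0],Y[:,1]-f.x[1]); print(m.sum(),np.round(f.x,4),np.round(np.percentile(rr,[2,50,98]),4),np.median(Y[:,2]))
an=np.degrees(np.arctan2(Y[:,1]-f.x[1],Y[:,0]-f.x[0])); print("arc",np.histogram(an,12,(-180,180))[0])
E
python3 wf.py w4 .0625 .07 .4917 .2422
```

```text
10.2 [0.5553 0.2418 0.1913] jaw yaw -0.033112601557689914 0.3952216242609759
5247 [0.4923 0.2444] [0.0578 0.0623 0.0671] 0.06980498347488595
arc [487 463 434 154 365 398 440 494 516 493 499 504]
```

View pics/w4.png

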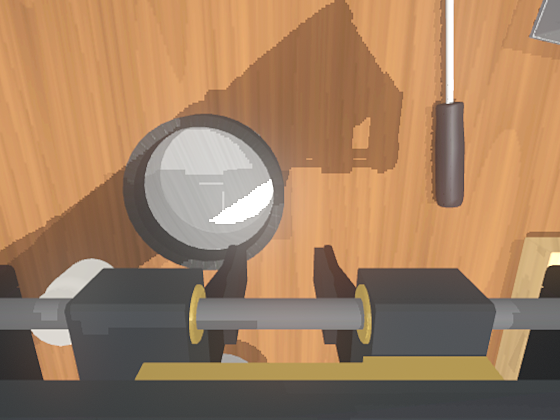

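>>> send_rows --translation '[[0,0.13,-1],[0,0,-1],[0,0,-1],[0,0,-1],[0,0,-1],[0,0,-0.8],[0,0,-0.6],[0,0,-0.46],[0,0,0],[0,0,0]]' --twist '[[0,0,0],[0,0,0],[0,0,0],[0,0,0],[0,0,0],[0,0,0],[0,0,0],[0,0,0],[0,0,0],[0,0,0]]'

```text
time_s: 11.25
tcp_pos: [0.5551, 0.2455, 0.0548]
tool_rot: [0.0, 0.707, 0.707, 0.0]
force: [0.6, 0.7, 0.2]
opening: 0.4
```

>>> send_rows --translation '[[0,0,0],[0,0,0],[0,0,0],[0,0,0],[0,0,0],[0,0,0],[0,0,0]]' --twist '[[0,0,0],[0,0,0],[0,0,0],[0,0,0],[0,0,0],[0,0,0],[0,0,0]]' --gripper 0

```text
time_s: 11.95
tcp_pos: [0.5549, 0.2453, 0.0546]
tool_rot: [0.0, 0.707, 0.707, 0.0]
force: [-1.4, -1.6, 3.5]
opening: 0.106
```

>>> send_rows --translation '[[0,0,0.2],[0,0,0.4],[0,0,0.6],[0,0,0.8],[0,0,0]]' --twist '[[0,0,0],[0,0,0],[0,0,0],[0,0,0],[0,0,0]]'

```text
time_s: 12.45
tcp_pos: [0.5564, 0.2463, 0.0976]
tool_rot: [0.001, 0.707, 0.707, 0.002]
force: [-0.2, 0.2, -1.9]
opening: 0.106
```

```bash
python3 - <<'E'
from h import *
s=status.observe(); print(s["time_s"],np.round(s["tcp_pos"],4),s["force"],s["opening"])
p,d=optics.camera("side"); cv2.imwrite("pics/s5.png",cv2.resize(p[120:320,180:430],None,fx=3,fy=3))
E
```

```text
12.45 [0.5564 0.2463 0.0976] [-0.20775176  0.16398298 -1.92210691] 0.10597207143637614
```

View pics/s5.png

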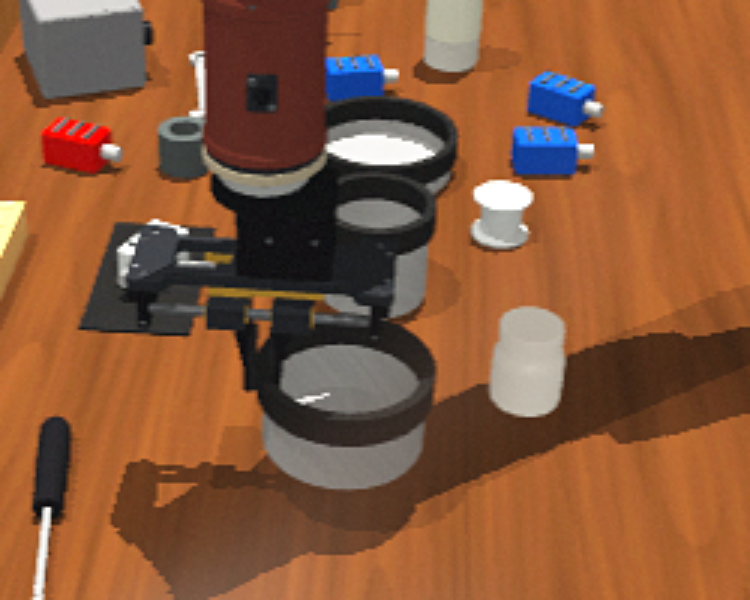

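>>> send_rows --translation '[[0,0,0.6],[0,0,1],[0,0,1],[0,0,1],[0,0,1],[-0.03,-0.5,0],[-0.03,-1,0],[-0.03,-1,0],[-0.03,-1,0],[-0.03,-1,0],[-0.03,-1,0],[-0.03,-1,0],[-0.03,-1,0],[-0.03,-1,0],[-0.03,-1,0],[-0.03,-1,0],[-0.03,-1,0]]' --twist '[[0,0,0],[0,0,0],[0,0,0],[0,0,0],[0,0,0],[0,0,0],[0,0,0],[0,0,0],[0,0,0],[0,0,0],[0,0,0],[0,0,0],[0,0,0],[0,0,0],[0,0,0],[0,0,0],[0,0,0]]'

```text
time_s: 14.2
tcp_pos: [0.5467, 0.0136, 0.1852]
tool_rot: [-0.001, 0.707, 0.707, -0.001]
force: [1.0, -0.1, -2.8]
opening: 0.101
```

>>> send_rows --translation '[[0,-1,0],[0,-1,0],[0,-1,0],[0,-1,0],[0,-1,0],[0,-1,0],[0,-1,0],[0,-1,0],[0,-1,0],[0,-1,0],[0,-1,0],[0,-1,0],[0,-0.7,0],[0,-0.5,0],[0,0,0],[0,0,0],[0,0,0]]' --twist '[[0,0,0],[0,0,0],[0,0,0],[0,0,0],[0,0,0],[0,0,0],[0,0,0],[0,0,0],[0,0,0],[0,0,0],[0,0,0],[0,0,0],[0,0,0],[0,0,0],[0,0,0],[0,0,0],[0,0,0]]'

```text
time_s: 15.9
tcp_pos: [0.5479, -0.2474, 0.1863]
tool_rot: [-0.0, 0.706, 0.708, 0.0]
force: [1.4, -0.6, -1.9]
opening: 0.106
```

```bash
python3 - <<'E'
from h import *
s=status.observe(); print(s["time_s"],np.round(s["tcp_pos"],4),s["force"],s["opening"])
p,d=optics.camera("side"); cv2.imwrite("pics/s6.png",cv2.resize(p[70:270,180:430],None,fx=3,fy=3))
p,d=optics.camera("wrist"); cv2.imwrite("pics/w6.png",p)
p,d=optics.camera("top"); cv2.imwrite("pics/t6.png",cv2.resize(p[140:300,180:460],None,fx=2.8,fy=2.8))
E
```

```text
15.9 [ 0.5479 -0.2474  0.1863] [ 1.39833165 -0.62581334 -1.88350863] 0.1064366269176988
```

View pics/s6.png

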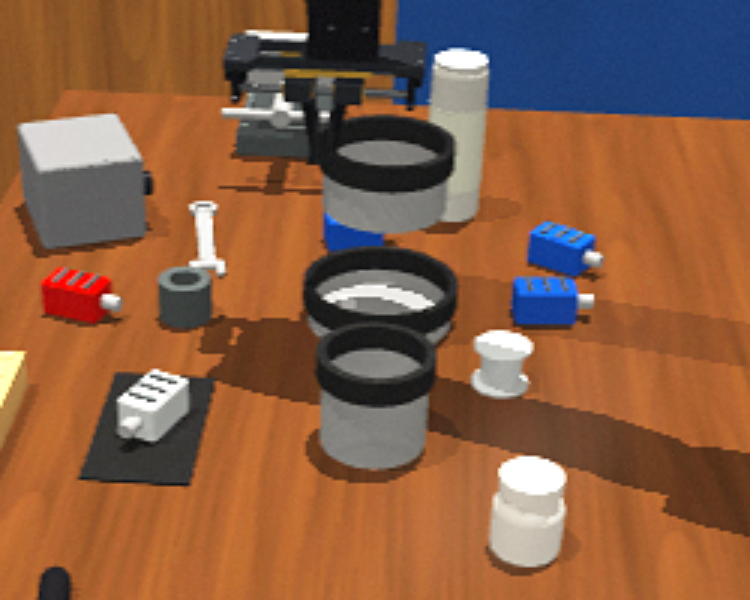

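View pics/w6.png

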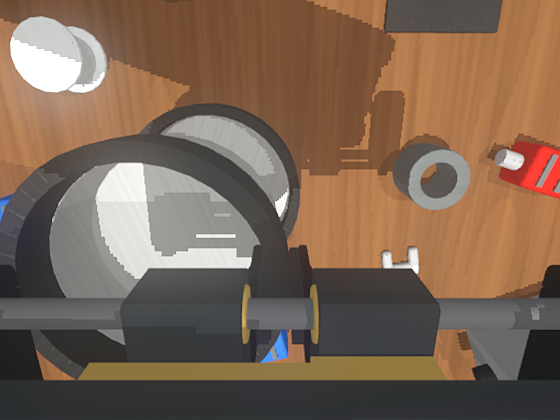

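View pics/t6.png

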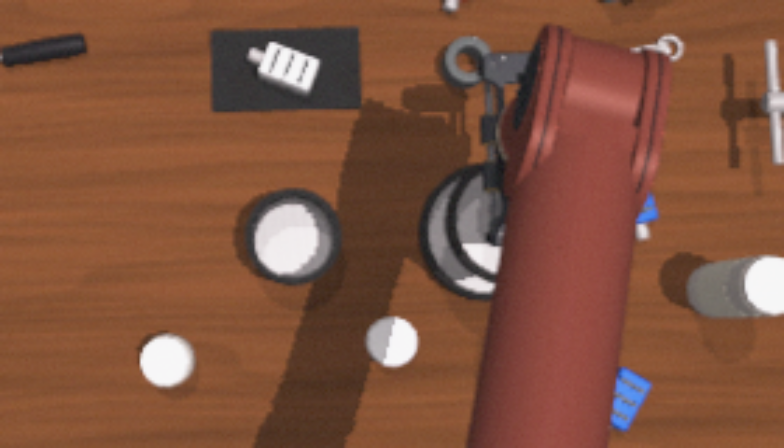

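```bash
cat > held.py <<'E'
import sys
from h import *
R=float(sys.argv[1])
s=status.observe(); t=s["tcp_pos"]
c=optics.calibration("wrist"); im,d=optics.camera("wrist"); W=cloud("wrist",d,c)
zr=t[2]+.0155; c0=np.array([t[0]-R,t[1]])
r=np.hypot(W[...,0]-c0[0],W[...,1]-c0[1])
m=(abs(r-R)<.01)&(abs(W[...,2]-zr)<.012)&(W[...,0]<t[0]-.02); Y=W[m]
f=least_squares(lambda p:np.hypot(Y[:,0]-p[0],Y[:,1]-p[1])-R,c0,loss="soft_l1",f_scale=.003)
A=np.c_[Y[:,:2]-c0,np.ones(len(Y))]
pl=least_squares(lambda p:A@p-Y[:,2],[0,0,zr],loss="soft_l1",f_scale=.001)
print(np.round(t,4),m.sum(),"centre",np.round(f.x,4),"slopes dz/dx,dz/dy,z",np.round(pl.x,4), "rms",np.round(np.median(abs(pl.fun)),4))
E
python3 held.py .0625
```

```text
[ 0.5479 -0.2478  0.1865] 10986 centre [ 0.4887 -0.2472] slopes dz/dx,dz/dy,z [0.005  0.0221 0.1996] rms 0.0009
```

>>> send_rows --translation '[[-0.05,-0.1,-0.7],[0,0,-1],[0,0,-1],[0,0,-0.8],[0,0,-0.7],[0,0,-0.6],[0,0,-0.5],[0,0,-0.4],[0,0,-0.3],[0,0,-0.2],[0,0,0],[0,0,0]]' --twist '[[0,0,0],[0,0,0],[0,0,0],[0,0,0],[0,0,0],[0,0,0],[0,0,0],[0,0,0],[0,0,0],[0,0,0],[0,0,0],[0,0,0]]'

```text
time_s: 17.3
tcp_pos: [0.5469, -0.2507, 0.0627]
tool_rot: [0.0, 0.707, 0.707, 0.0]
force: [0.1, -0.8, -2.1]
opening: 0.105
```

```bash
python3 held.py .0625; python3 - <<'E'
from h import *
p,d=optics.camera("side"); cv2.imwrite("pics/s7.png",cv2.resize(p[100:260,200:400],None,fx=3.7,fy=3.7))
E
```

```text
[ 0.5469 -0.2507  0.0627] 11012 centre [ 0.4877 -0.25  ] slopes dz/dx,dz/dy,z [0.0051 0.0217 0.0758] rms 0.0009
```

View pics/s7.png

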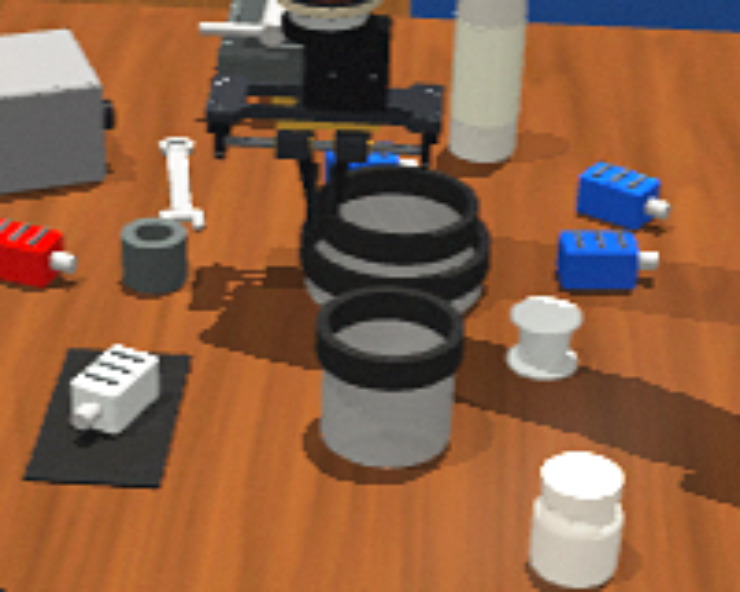

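>>> send_rows --translation '[[0,0,-0.1],[0,0,-0.05],[0,0,-0.05],[0,0,0]]' --twist '[[0,0,0],[0,0,0],[0,0,0],[0,0,0]]'

```text
time_s: 17.8
tcp_pos: [0.547, -0.2508, 0.0595]
tool_rot: [0.0, 0.707, 0.707, 0.0]
force: [-3.3, 1.4, 8.5]
opening: 0.104
```

>>> send_rows --translation '[[0,0,0],[0,0,0],[0,0,0],[0,0,0.2],[0,0,0.6],[0,0,1],[0,0,1],[0,0,1],[0,0,1],[0,0,1],[0,0,1],[0,0,0]]' --twist '[[0,0,0],[0,0,0],[0,0,0],[0,0,0],[0,0,0],[0,0,0],[0,0,0],[0,0,0],[0,0,0],[0,0,0],[0,0,0],[0,0,0]]' --gripper 0.4

```text
time_s: 19.0
tcp_pos: [0.5483, -0.2511, 0.1984]
tool_rot: [0.003, 0.707, 0.707, 0.001]
force: [0.9, -0.0, 0.2]
opening: 0.399
```

```bash
python3 wf.py w8 .0625 .075 .4877 -.25; python3 wf.py w8b .0755 .045 .4857 -.25; python3 - <<'E'
from h import *
p,d=optics.camera("side"); cv2.imwrite("pics/s8.png",cv2.resize(p[100:260,200:400],None,fx=3.7,fy=3.7))
E
```

```text
19.0 [ 0.5483 -0.2511  0.1984] jaw yaw 0.043379115527088175 0.39866190572554366
5138 [ 0.4851 -0.2506] [0.0578 0.0623 0.0671] 0.07481025619994916
arc [477 456 411 153 350 390 433 484 510 484 496 494]
19.05 [ 0.5476 -0.2509  0.1965] jaw yaw 0.04489162314561668 0.40408296631267115
3102 [ 0.4856 -0.2503] [0.0711 0.076  0.0799] 0.04484367118919755
arc [  0   0   0   9 210 396 438 496 514 510 431  98]
```

View pics/s8.png

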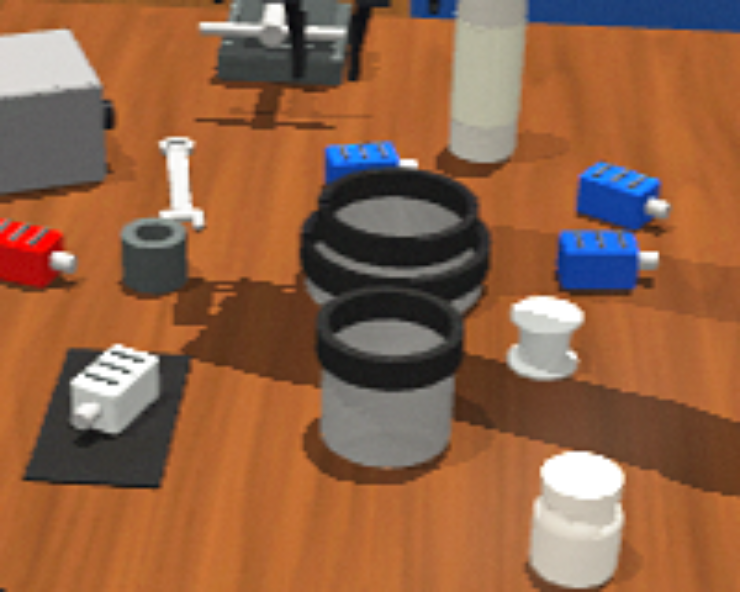

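View pics/w8.png

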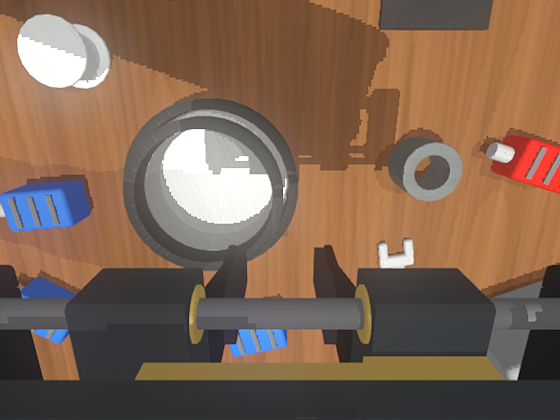

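>>> send_rows --translation '[[-0.07,0.95,0],[-0.07,0.95,0],[-0.07,0.95,0],[-0.07,0.95,0],[-0.07,0.95,0],[-0.07,0.95,0],[-0.07,0.95,0],[-0.07,0.95,0],[-0.07,0.95,0],[-0.07,0.95,0],[-0.07,0.95,0],[-0.07,0.95,0],[0,0,0],[0,0,0],[0,0,0]]' --twist '[[0,0,0],[0,0,0],[0,0,0],[0,0,0],[0,0,0],[0,0,0],[0,0,0],[0,0,0],[0,0,0],[0,0,0],[0,0,0],[0,0,0],[0,0,0],[0,0,0],[0,0,0]]'

```text
time_s: 20.65
tcp_pos: [0.5297, -0.0233, 0.1943]
tool_rot: [0.0, 0.707, 0.707, -0.0]
force: [-0.3, -0.5, -0.3]
opening: 0.402
```

```bash
python3 wf.py w9 .0495 .095 .4821 -.0219
```

```text
20.65 [ 0.5297 -0.0233  0.1943] jaw yaw 0.005068379882018803 0.40206875206884196
4684 [ 0.4826 -0.0221] [0.0449 0.0494 0.0541] 0.09482232294044587
arc [428 419 391  82 377 364 391 448 469 447 431 437]
```

View pics/w9.png

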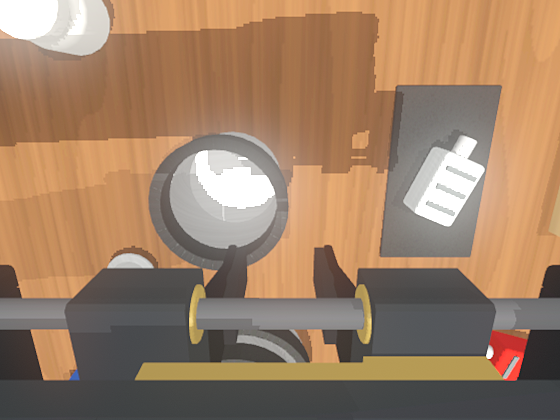

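>>> send_rows --translation '[[0.11,0.06,-0.6],[0,0,-1],[0,0,-1],[0,0,-1],[0,0,-0.9],[0,0,-0.7],[0,0,-0.55],[0,0,0],[0,0,0]]' --twist '[[0,0,0],[0,0,0],[0,0,0],[0,0,0],[0,0,0],[0,0,0],[0,0,0],[0,0,0],[0,0,0]]'

```text
time_s: 21.6
tcp_pos: [0.5323, -0.0214, 0.0796]
tool_rot: [0.0, 0.707, 0.707, 0.0]
force: [0.5, 0.9, -0.1]
opening: 0.399
```

>>> send_rows --translation '[[0,0,0],[0,0,0],[0,0,0],[0,0,0],[0,0,0],[0,0,0],[0,0,0]]' --twist '[[0,0,0],[0,0,0],[0,0,0],[0,0,0],[0,0,0],[0,0,0],[0,0,0]]' --gripper 0

```text
time_s: 22.3
tcp_pos: [0.5321, -0.0215, 0.0796]
tool_rot: [0.0, 0.707, 0.707, 0.0]
force: [-1.8, -0.7, 5.3]
opening: 0.105
```

>>> send_rows --translation '[[0,0,0.2],[0,0,0.5],[0,0,0.8],[0,0,1],[0,0,1],[0,0,1],[0,0,1],[0,0,0],[0,0,0]]' --twist '[[0,0,0],[0,0,0],[0,0,0],[0,0,0],[0,0,0],[0,0,0],[0,0,0],[0,0,0],[0,0,0]]'

```text
time_s: 23.2
tcp_pos: [0.5321, -0.0215, 0.1894]
tool_rot: [0.0, 0.707, 0.707, 0.0]
force: [0.2, 0.2, -2.6]
opening: 0.109
```

>>> send_rows --translation '[[0.01,-0.5,0],[0.01,-1,0],[0.01,-1,0],[0.01,-1,0],[0.01,-1,0],[0.01,-1,0],[0.01,-1,0],[0.01,-1,0],[0.01,-1,0],[0.01,-1,0],[0.01,-1,0],[0.01,-0.6,0],[0,-0.32,0],[0,0,0],[0,0,0],[0,0,0]]' --twist '[[0,0,0],[0,0,0],[0,0,0],[0,0,0],[0,0,0],[0,0,0],[0,0,0],[0,0,0],[0,0,0],[0,0,0],[0,0,0],[0,0,0],[0,0,0],[0,0,0],[0,0,0],[0,0,0]]'

```text
time_s: 24.8
tcp_pos: [0.5347, -0.2487, 0.1894]
tool_rot: [-0.0, 0.706, 0.708, 0.0]
force: [-0.5, -0.4, -1.4]
opening: 0.105
```

```bash
python3 held.py .0495; python3 - <<'E'
from h import *
print(status.observe()["opening"])
p,d=optics.camera("side"); cv2.imwrite("pics/s10.png",cv2.resize(p[60:260,180:430],None,fx=3,fy=3))
E
```

```text
[ 0.5347 -0.2487  0.1894] 8026 centre [ 0.4874 -0.2478] slopes dz/dx,dz/dy,z [0.0007 0.0059 0.2037] rms 0.0007
0.10597717078411326
```

View pics/s10.png

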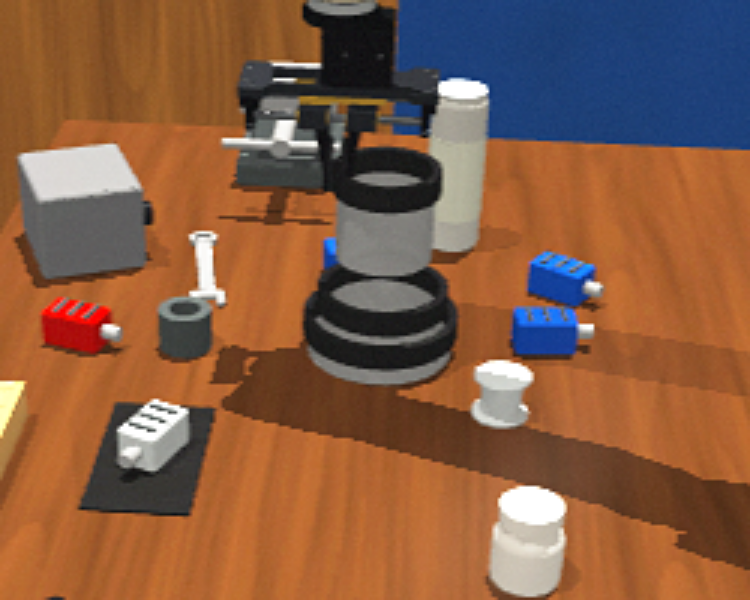

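>>> send_rows --translation '[[-0.03,-0.05,-0.5],[0,0,-0.8],[0,0,-0.8],[0,0,-0.7],[0,0,-0.6],[0,0,-0.5],[0,0,-0.4],[0,0,-0.3],[0,0,-0.2],[0,0,0],[0,0,0]]' --twist '[[0,0,0],[0,0,0],[0,0,0],[0,0,0],[0,0,0],[0,0,0],[0,0,0],[0,0,0],[0,0,0],[0,0,0],[0,0,0]]'

```text
time_s: 26.0
tcp_pos: [0.5341, -0.251, 0.0937]
tool_rot: [0.0, 0.707, 0.707, 0.0]
force: [-0.7, 0.2, -2.5]
opening: 0.104
```

>>> send_rows --translation '[[0,0,-0.1],[0,0,-0.05],[0,0,-0.05],[0,0,0]]' --twist '[[0,0,0],[0,0,0],[0,0,0],[0,0,0]]'

```text
time_s: 26.4
tcp_pos: [0.5341, -0.2509, 0.0897]
tool_rot: [0.0, 0.707, 0.707, 0.0]
force: [-0.5, 0.2, 1.2]
opening: 0.106
```

Contact at the expected height (force turned from −2.5 to +1.2 N). One small press, then release and rise.

>>> send_rows --translation '[[0,0,-0.03],[0,0,0]]' --twist '[[0,0,0],[0,0,0]]'

```text
time_s: 26.6
tcp_pos: [0.5344, -0.251, 0.0897]
tool_rot: [0.001, 0.707, 0.707, 0.0]
force: [-2.2, 0.2, 4.8]
opening: 0.109
```

>>> send_rows --translation '[[0,0,0],[0,0,0],[0,0,0],[0,0,0.2],[0,0,0.6],[0,0,1],[0,0,1],[0,0,1],[0,0,1],[0,0,1],[0,0,0.7],[0,0,0],[0,0,0]]' --twist '[[0,0,0],[0,0,0],[0,0,0],[0,0,0],[0,0,0],[0,0,0],[0,0,0],[0,0,0],[0,0,0],[0,0,0],[0,0,0],[0,0,0],[0,0,0]]' --gripper 0.4

```text
time_s: 27.9
tcp_pos: [0.5338, -0.2508, 0.2185]
tool_rot: [0.0, 0.707, 0.707, -0.0]
force: [-0.3, -1.2, -0.2]
opening: 0.399
```

```bash
python3 wf.py w11 .0495 .105 .4851 -.2506; python3 wf.py w11b .0625 .075 .4851 -.2506;python3 wf.py w11c .0755 .045 .4851 -.2506; python3 - <<'E'
from h import *
p,d=optics.camera("side"); cv2.imwrite("pics/s11.png",cv2.resize(p[60:320,130:450],None,fx=2.3,fy=2.3))
E
```

```text
27.9 [ 0.5338 -0.2508  0.2185] jaw yaw 0.04024258176949047 0.3994343807259929
4246 [ 0.4853 -0.2507] [0.0449 0.0494 0.0541] 0.10481467363644312
arc [392 383 361  91 340 330 358 398 415 400 382 396]
27.95 [ 0.5335 -0.2507  0.2179] jaw yaw 0.04155780813835008 0.40003560503914737
2875 [ 0.4846 -0.2511] [0.0581 0.0631 0.067 ] 0.07487196212859332
arc [ 28   0   0  13 173 337 376 421 447 429 419 232]
28.0 [ 0.5333 -0.2507  0.2176] jaw yaw 0.04063651628071341 0.4011620785345114
2788 [ 0.4856 -0.2504] [0.0711 0.0761 0.08  ] 0.04488477930155374
arc [  1   0   0  11 161 349 381 427 446 442 402 168]
```

View pics/s11.png

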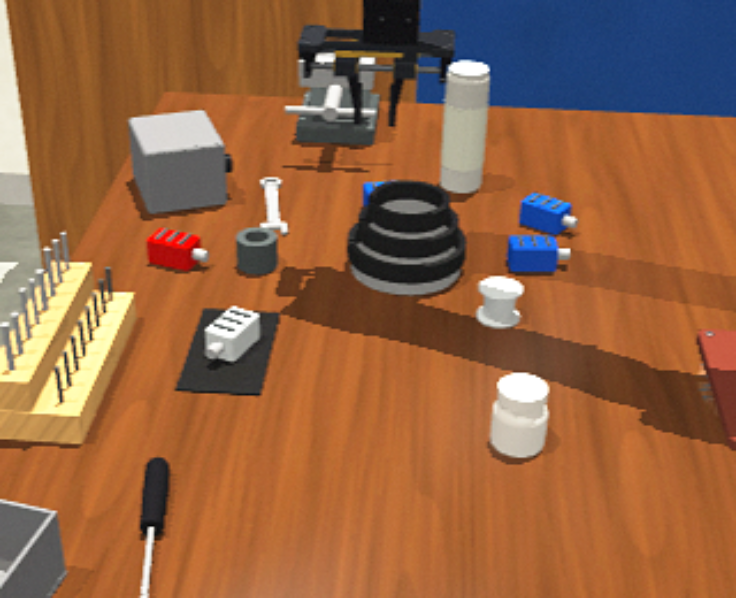

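View pics/w11.png

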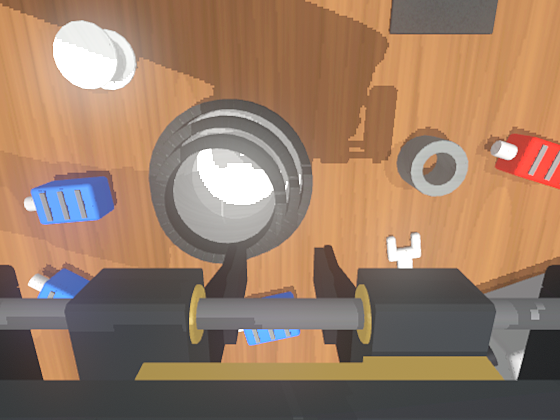

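The bowls are nested. Their rims measure 45, 75 and 105 mm, and their centres agree within about 1 mm. The gear case is on the mat and the gripper is clear, so I'm handing in.

```bash
python3 - <<'E'
from workcell import bot
print(bot.finish_job())
E
```

```text
the job is handed in; nothing more can be done
None
```

The gear case is on the black mat, and the bowls are nested: the middle one in the widest, then the narrowest in the middle one. I handed the job in at about 28 s of the 72 s allowed; it reports no verdict.

- **Gear case:** I gripped it across its 40 mm width and released it at about (0.687, −0.023). The mat's centre is at about (0.688, −0.022). The side picture after release shows it upright on the mat.
- **Bowls:** I pinched each rim from above and lowered it until the force showed contact, then released it. In the last wrist-camera check the rim tops were at 44.9, 74.9 and 104.8 mm, where 45, 75 and 105 mm is fully seated. The three centres agreed within about 1 mm, against the 14 mm allowed. I did not fit tilt once they were seated; the rims look level in the pictures.
- **Other things on the bench:** they look undisturbed in the last side picture, but I did not measure their positions. The gripper was open and about 100 mm above the top rim.
- **One disagreement:** while the bowls were held, the wrist-camera estimate of their centres read 2–3 mm further in x than the arm's own position implied. The check after release did not show this offset.

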